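# Open the tall pencil tin and lay its lid in the desk tray

## Robot

A 7-joint arm with a two-finger parallel gripper is mounted at the origin on the work surface. World frame = base frame: x ahead of the robot, y to its left, z up, the work surface at z = 0. Lengths are in m, angles in rad, forces in N, time in s.
With the tool pointing down it reaches from about 0.4 to 0.85 m from the base axis. Payload 6.9 kg.
Tool frame: the origin (TCP) lies midway between the tips of the shut fingers; the grasp point (between the pads) lies behind it (ctrl.pinch_z is the z of the grasp point in the tool frame, in m); z points along the fingers, y is the direction in which the jaws open and shut (so a half turn about z gives the same grasp; the last joint's range is limited). The gripper opens to 85 mm and grips with 20 to 120 N. Pads are 22 mm wide; open, the fingers measure 114 mm over their backs; the gripper's body (76 mm by 85 mm) begins 54 mm behind the grasp point. The pads swing forward as they close: fully open they stand 13 mm farther back than shut.
Start: joints at [1.254, 0.507, -0.238, 1.5, 0.126, 1.149, -0.155], TCP at [0.256, -0.57, 0.231] pointing down, gripper open.
Joint ranges: [-3.08, 3.08], [-0.24, 2.05], [-1.43, 1.35], [0, 2.5], [-1.52, 4.66], [0.17, 1.96], [-2.89, 2.89]. Speed limits (rad/s): [2.39, 2.39, 3.14, 3.14, 3.14, 3.14, 3.14].

## Interface

Orientations are given as a unit quaternion [w, x, y, z].
In Python, from station import ctrl, get_state, vision, ticket, models gives the robot as it stands. Calls block until the motion is done:
- ctrl.movep(position, orientation): joint-space move of the TCP to a pose.
- ctrl.movel(position, frame=None, max_speed=0.15): straight line of the TCP; frame=None keeps the orientation; max_speed is the mean speed in m/s.
- ctrl.set_joints(angles): joint-space move.
- ctrl.ungrasp() and ctrl.close_gripper(force=None): open the fingers fully, or close them until they stop; force is the grip in N (None keeps the last).
- ctrl.pause(seconds).
- ctrl.ik(position, orientation): joint angles nearest the present ones, or None.
- get_state(): the state.
- vision.grab_frame(name): name is "side" or "top" or "wrist"; returns (picture, depth): 480x640x3 uint8, blue, green, red; 480x640 float32, m along the optical axis (not along the pixel's ray), 0 where there is no reading.
- vision.camera_info(name): a dict with "mtx" (3x3 intrinsics, pixels), "R" (3x3) and "t" (3): a world point X has camera coordinates R X + t; the wrist camera has in their place "hand_eye" (4x4, takes a point from camera to tool coordinates, whose origin is the TCP and whose axes are the flange's). Camera axes: x right, y down, z forward; pixel columns grow to the right and rows downward; lengths in m; the calibration is good to about 2 mm. A picture is of the moment at which its call begins: read the wrist's pose just before it. camera_info takes no time and is no camera call.
A pose or a line that the arm cannot do raises ctrl.Unreachable and nothing moves.
- ticket.close_job(): hands the job in, once; it reports no verdict.
Trained networks look in the newest picture that a camera, given by its name, has taken for a name from the list of things; names that differ only in an ending like _2 or _b are one class to them, and where a whole thing is asked for, a point or a joint stands for the part that bears it (a point fixed in the world has none). Each returns a list of dicts, best first, with "p" (0 to 1); they miss things now and then, are a little off and sometimes report something else, mostly with a low value. They report only what shows in the picture. A call takes as long as a camera call. They do not tell look-alikes from the thing itself.
- models.recognise(camera, target): "point" ([column, row] in pixels, amid what is visible of it).
- models.masks_of(camera, target): "mask" (480x640 bool, what is visible of it) and "point" ([column, row] in pixels, amid what is visible of it).
The state is a dict: "time": time; "qpos": joint angles; "qd": joint speeds; "tau": joint torques, N m; "tcp_pos": TCP position; "eef_rot": TCP orientation; "contact_force": force on the tool from outside, world axes, zero at the start; "wrist_torque": the same for the moment, N m; "width": finger opening in m.
Only numpy, scipy, OpenCV 4.12 (cv2) and the standard library are available. Lean on these libraries where they do the work, as an engineer would, in place of code of your own. Each camera call takes 0.05 s, during which the arm holds its last target. There are 200 camera calls.

## Task

Open the taller of the two aluminium tins so the pencils can be reached: take its lid off and set it down gently, without dropping it, flat and knob up in the wide empty space of the bamboo desk tray. Leave the squat tin closed, and leave both tins standing where they are.

Things in the scene. Friction and masses are not known exactly. Their poses are not given: they have to be found in the camera images.
- tall_tin_knob (a point): Centre of the wooden knob on the tall tin's loose aluminium lid (about 90 g). Knob head: upright cylinder 26 mm wide, 26 mm tall, centred here, on a neck 18 mm wide, 8 mm tall. Lid: disc 94 mm wide, 5 mm thick, top 21 mm below this point; under it a plug 72 mm wide, 8 mm deep, loose in the mouth; its foot is 34 mm below this point. z up out of the lid. 156 mm above the counter when closed.
- tall_tin: The taller and narrower of two round aluminium tins with knobbed lids: 88 mm in diameter, 130 mm tall, wall 4 mm, loose, about 0.4 kg. It holds pencil stubs below the lid. Origin at the centre of its underside, z up.
- squat_tin_knob (a point): Centre of the same kind of wooden knob on the lid of the squat tin, which stays closed: a round aluminium tin 110 mm in diameter and 70 mm tall, lid 116 mm in diameter; this point is 96 mm above the counter.
- tray_space (a point): Centre of the floor of the wide empty space of the bamboo desk tray, 5 mm above the counter. Tray fixed, 160 mm (its x) by 240 mm (its y), walls 7 mm thick, tops 18 mm above the counter. The space is 146 mm (x) by 150 mm (y) inside. Beyond its +y wall a narrower slot, 69 mm wide, holds two markers. Axes are the tray's, z up.
There are look-alikes about, which are no part of the job. What is shaped like the part that bears tall_tin_knob but purple or turquoise is not meant.

How it is judged:
By the outcome, as a careful person would: the job done as asked, in the order asked, and still so for the second after the job is handed in, with the robot touching nothing.
It also fails if it takes over 38 s, if anything falls off the work surface, if the arm or the gripper's body presses on something with over 40 N, if the wrist force passes 120 N, or if a joint passes its speed limit or range.

## Working session

There is one attempt and no reset: what is moved stays moved. The work goes in short steps, each a Python script; the robot and the scene stay as the last script left them, time stands still between calls to the robot, and variables do not carry over. Pictures are saved under pics/ and viewed, about 8 in all and at most 12, crops included, and the job is handed in when it is done.

```bash
mkdir -p pics; cat > h.py <<'E'
import numpy as np, cv2
from station import ctrl, get_state, vision, ticket, models
def world(cam,uv,depth,r=2):
    i=vision.camera_info(cam); u,v=int(round(uv[0])),int(round(uv[1]))
    w=depth[max(0,v-r):v+r+1,max(0,u-r):u+r+1]; w=w[w>0]
    if not len(w): return None
    d=np.median(w)
    p=np.linalg.inv(i["mtx"])@[uv[0],uv[1],1]*d
    return np.array(i["R"]).T@(p-np.array(i["t"]).ravel())
E
python3 - <<'E'
from h import *
np.set_printoptions(precision=3,suppress=True)
for c in("top","side"):
    im,d=vision.grab_frame(c); cv2.imwrite(f"pics/{c}0.png",im)
    for n in("tall_tin_knob","tall_tin","squat_tin_knob","tray_space"):
        for r in models.recognise(c,n)[:4]: print(c,n,round(r["p"],2),np.round(r["point"]),world(c,r["point"],d))
s=get_state();print(s["time"],s["tcp_pos"],s["eef_rot"],s["width"],ctrl.pinch_z)
E
```

```text
top tall_tin_knob 0.98 [189. 264.] [0.509 0.32  0.166]
top tall_tin_knob 0.86 [187. 215.] [0.637 0.353 0.046]
top tall_tin_knob 0.78 [137. 261.] [0.532 0.46  0.046]
top tall_tin 0.69 [213. 278.] [0.495 0.293 0.037]
top squat_tin_knob 0.63 [492. 266.] [ 0.512 -0.31   0.101]
top tray_space 0.92 [353. 246.] [ 0.572 -0.021  0.005]
side tall_tin_knob 0.9 [269. 321.] [0.507 0.336 0.138]
side tall_tin_knob 0.84 [212. 416.] [0.531 0.474 0.015]
side tall_tin_knob 0.59 [213. 350.] [0.631 0.366 0.024]
side tall_tin 0.89 [272. 361.] [0.485 0.364 0.077]
side squat_tin_knob 0.94 [426. 196.] [ 0.507 -0.318  0.079]
0.5 [ 0.256 -0.57   0.231] [-0.     0.978  0.21  -0.   ] 0.08570403698451011 -0.0187
```

View pics/top0.png

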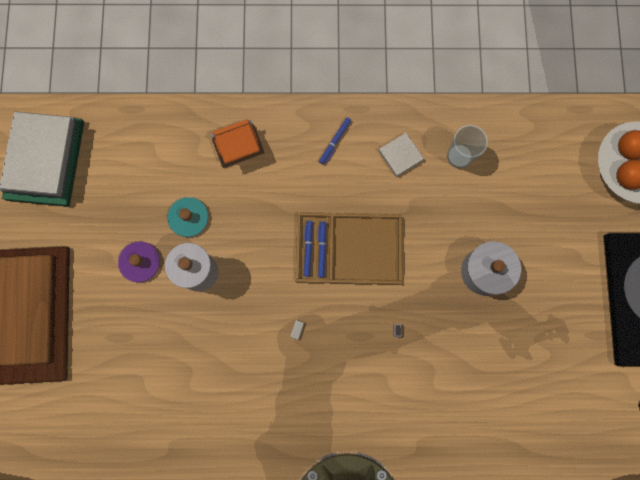

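View pics/side0.png

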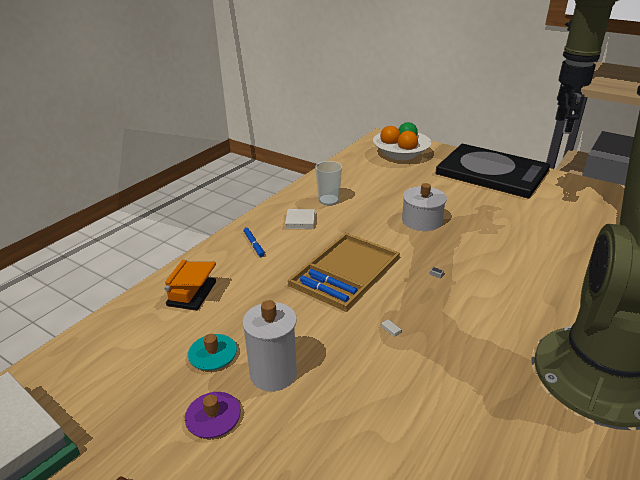

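The tall tin with its bare aluminium lid is at about (189,264) in the top view. The turquoise (187,215) and purple (137,261) lids are look-alikes lying on the counter, and the squat tin is at (492,266). The tray's wide space spans roughly columns 333–402 and rows 217–283, with its centre near (367,249). The network's point (353,246) is the centre of the whole tray, so I'll get the space from the depth image.

```bash
cat >> h.py <<'E'
def cloud(cam,d,st=None):
    i=vision.camera_info(cam); v,u=np.nonzero(d>0); z=d[v,u]
    p=(np.linalg.inv(i["mtx"])@np.stack([u,v,np.ones_like(u)]))*z
    if cam=="wrist":
        from scipy.spatial.transform import Rotation as R
        h=np.array(i["hand_eye"]); q=st["eef_rot"]
        t=h[:3,:3]@p+h[:3,3:]
        return (R.from_quat(q,scalar_first=True).as_matrix()@t).T+st["tcp_pos"]
    return (np.array(i["R"]).T@(p-np.array(i["t"]).reshape(3,1))).T
def knob(P,xy,z0,z1,r=0.05):
    S=P[(np.hypot(*(P[:,:2]-xy).T)<r)&(P[:,2]>z0)&(P[:,2]<z1)]
    return len(S),(cv2.minEnclosingCircle(S[:,:2].astype(np.float32)),S[:,2].max(),S.mean(0)) if len(S) else None
E
python3 - <<'E'
from h import *
np.set_printoptions(precision=4,suppress=True)
st=get_state()
im,d=vision.grab_frame("top"); P=cloud("top",d)
print(knob(P,[.508,.325],.157,.19))
T=P[(abs(P[:,0]-.572)<.11)&(abs(P[:,1]+.02)<.15)]
W=T[(T[:,2]>.011)&(T[:,2]<.024)]
(c,s,a)=cv2.minAreaRect((W[:,:2]*1000).astype(np.float32)); print("tray",c,s,a,len(W))
# move above tin, tool down
from itertools import product
p=np.array([.508,.325,.30])
best=None
for yaw in np.arange(0,np.pi,np.pi/12):
    q=[0,np.cos(yaw/2),np.sin(yaw/2),0]
    a1,a2,a3=ctrl.ik(p,q),ctrl.ik([.508,.325,.15],q),ctrl.ik([.57,-.055,.03],q)
    print(round(yaw,2),*(None if a is None else np.round([a[0],a[4],a[6]],2) for a in(a1,a2,a3)))
E
```

```text
(137, (((0.5123370885848999, 0.3295964300632477), 0.012931124307215214), np.float64(0.17412821039393092), array([0.5119, 0.3288, 0.1676])))
tray (566.8102416992188, -9.900009155273438) (240.41737365722656, 161.13296508789062) 88.32110595703125 2086
0.0 [ 0.02  0.56 -2.71] [-0.15  0.49 -2.65] [ 0.18  0.2  -1.71]
0.26 [-0.02  0.51 -2.4 ] [-0.15  0.5  -2.39] [ 0.22  0.27 -1.51]
0.52 [-0.04  0.48 -2.1 ] [-0.13  0.52 -2.15] [ 0.26  0.33 -1.31]
0.79 [-0.01  0.51 -1.88] [-0.1   0.56 -1.92] [ 0.3   0.4  -1.11]
1.05 [ 0.05  0.63 -1.72] [-0.06  0.62 -1.71] [ 0.34  0.46 -0.91]
1.31 [ 0.02  0.58 -1.41] [-0.01  0.7  -1.52] [ 0.38  0.51 -0.7 ]
1.57 [ 0.02  0.57 -1.14] [ 0.03  0.78 -1.34] [ 0.41  0.56 -0.48]
1.83 [ 0.01  0.55 -0.87] [ 0.05  0.81 -1.1 ] [ 0.44  0.6  -0.26]
2.09 [-0.    0.53 -0.58] [ 0.06  0.84 -0.87] [ 0.47  0.65 -0.04]
2.36 [-0.02  0.51 -0.3 ] [ 0.07  0.86 -0.63] [0.49 0.69 0.19]
2.62 [-0.01  0.52 -0.05] [ 0.07  0.88 -0.38] [0.52 0.72 0.41]
2.88 [0.04 0.6  0.14] [ 0.08  0.9  -0.13] [0.54 0.76 0.64]
```

Everything agrees: the tray measures 240×161 mm, and its space centre works out at about (0.5657, −0.0479). The knob is at (0.512, 0.329) with its top at about 0.169 and a radius of 13 mm. Next I'll move above it and check with the wrist camera.

```bash
python3 - <<'E'
from h import *
np.set_printoptions(precision=4,suppress=True)
yaw=2.36; q=[0,np.cos(yaw/2),np.sin(yaw/2),0]
ctrl.movep([.512,.329,.30],q)
st=get_state(); im,d=vision.grab_frame("wrist"); P=cloud("wrist",d,st); cv2.imwrite("pics/w1.png",im)
print(st["time"],st["tcp_pos"],st["eef_rot"],st["contact_force"])
print(knob(P,[.512,.329],.157,.19))
L=P[(np.hypot(*(P[:,:2]-[.512,.329]).T)<.07)&(P[:,2]>.127)&(P[:,2]<.142)]
print(len(L),cv2.minEnclosingCircle(L[:,:2].astype(np.float32)),L[:,2].mean() if len(L) else 0)
for r in models.recognise("wrist","tall_tin_knob"): print(r)
E
```

```text
3.825 [0.5126 0.3282 0.2998] [ 0.0001  0.3817  0.9243 -0.0002] [-1.0753  0.583  -0.8263]
(1094, (((0.5115723013877869, 0.33035117387771606), 0.013021141290664673), np.float64(0.1722869908217715), array([0.5106, 0.3312, 0.1687])))
9948 ((0.5117118954658508, 0.3300853371620178), 0.047046612948179245) 0.13550964668120088
{'point': [438.4, 112.1], 'p': 0.95}
{'point': [320.5, 212.7], 'p': 0.62}
{'point': [420.5, 254.0], 'p': 0.56}
```

View pics/w1.png

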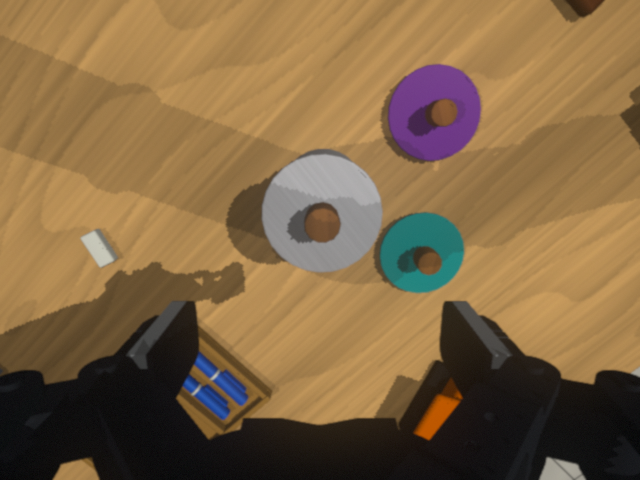

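The bare aluminium lid with its knob is at (322,222), and the knob and lid circles agree on a centre of (0.5116, 0.330). Now I'll grasp and lift straight up.

```bash
python3 - <<'E'
from h import *
np.set_printoptions(precision=4,suppress=True)
x,y=.5116,.330
ctrl.movel([x,y,.22],max_speed=.2)
ctrl.movel([x,y,.1415],max_speed=.08)
s=get_state(); print(s["time"],s["tcp_pos"],s["contact_force"],s["width"])
ctrl.close_gripper(40)
s=get_state(); print(s["time"],s["tcp_pos"],s["contact_force"],s["width"])
ctrl.movel([x,y,.165],max_speed=.04)
ctrl.movel([x,y,.23],max_speed=.12)
s=get_state(); print(s["time"],s["tcp_pos"],s["contact_force"],s["wrist_torque"],s["width"])
im,d=vision.grab_frame("side"); cv2.imwrite("pics/s2.png",im[150:480,100:540])
im,d=vision.grab_frame("wrist"); cv2.imwrite("pics/w2.png",im)
E
```

```text
5.6083 [0.5118 0.3304 0.142 ] [ 0.4286 -0.0864 -0.5987] 0.0856865928111139
6.1917 [0.5118 0.3303 0.1418] [ 1.57   -0.1649  0.5574] 0.024687955733382692
7.625 [0.5115 0.3296 0.2294] [ 0.2648  0.0515 -1.315 ] [ 0.0004  0.0403 -0.0008] 0.024609198438092682
```

View pics/s2.png

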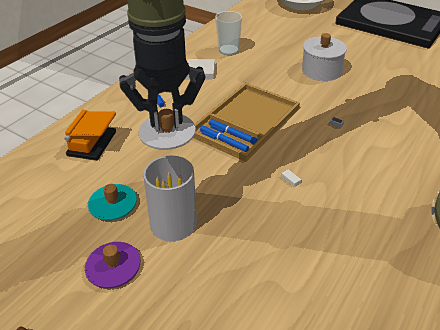

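The lid is level in the gripper at about crop (167,130), and the open tin stands with pencils showing at (170,185). Next I'll carry it to the tray and lower it, feeling for contact.

```bash
python3 - <<'E'
from h import *
np.set_printoptions(precision=4,suppress=True)
x,y=.5657,-.0479
ctrl.movel([x,y,.20],max_speed=.15)
ctrl.movel([x,y,.06],max_speed=.12)
ctrl.movel([x,y,.032],max_speed=.05)
ctrl.pause(.2); s=get_state(); f0=s["contact_force"][2]; print(s["time"],s["tcp_pos"],s["contact_force"],s["width"])
z=.032
while z>.0215:
    z-=.001; ctrl.movel([x,y,z],max_speed=.02); s=get_state()
    f=s["contact_force"][2]-f0
    if f>2: break
print(z,f,s["time"],s["tcp_pos"],s["contact_force"],s["wrist_torque"])
im,d=vision.grab_frame("side"); cv2.imwrite("pics/s3.png",im[150:480,200:540])
E
```

```text
12.65 [ 0.5659 -0.0478  0.0323] [-0.0764  1.2318 -1.8375] 0.02508183360595854
0.023999999999999994 6.72912984465111 14.65 [ 0.5658 -0.0478  0.0246] [-1.9562  0.1414  4.8916] [-0.1881  0.4281 -0.008 ]
```

View pics/s3.png

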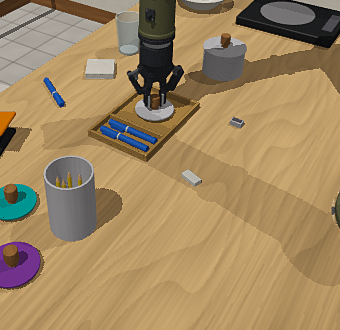

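Contact came at z = 0.0246, where 0.0248 was expected, so the lid is on the tray floor at about crop (155,108). I'll release and retreat straight up.

```bash
python3 - <<'E'
from h import *
np.set_printoptions(precision=4,suppress=True)
x,y=.5657,-.0479
ctrl.ungrasp(); ctrl.pause(.2)
ctrl.movel([x,y,.07],max_speed=.06)
ctrl.movel([x,y,.22],max_speed=.2)
ctrl.pause(.3)
s=get_state(); print(s["time"],s["tcp_pos"],s["contact_force"],s["width"])
im,d=vision.grab_frame("wrist"); P=cloud("wrist",d,s); cv2.imwrite("pics/w4.png",im)
print(knob(P,[x,y],.043,.065))
L=P[(np.hypot(*(P[:,:2]-[x,y]).T)<.06)&(P[:,2]>.0135)&(P[:,2]<.027)]
L=L[np.hypot(*(L[:,:2]-[x,y]).T)>.02]
A=np.c_[L[:,:2]-[x,y],np.ones(len(L))]; print("lid plane",np.linalg.lstsq(A,L[:,2],rcond=None)[0],cv2.minEnclosingCircle(L[:,:2].astype(np.float32)))
im,d=vision.grab_frame("side"); cv2.imwrite("pics/s4.png",im[150:480,180:540])
E
python3 -c "
import cv2,numpy as np
a=cv2.imread('pics/w4.png');b=cv2.imread('pics/s4.png')
a=cv2.resize(a,(440,330));cv2.imwrite('pics/c4.png',np.hstack([a,b]))"
```

```text
17.6333 [ 0.5654 -0.0479  0.2193] [-0.0526  0.1643  0.2714] 0.08540398601098403
(843, (((0.5644423961639404, -0.04858408495783806), 0.01296778954565525), np.float64(0.05527459054145761), array([ 0.5639, -0.0479,  0.052 ])))
lid plane [-0.001  -0.0009  0.0185] ((0.5647031664848328, -0.0487377792596817), 0.04706001654267311)
```

View pics/c4.png

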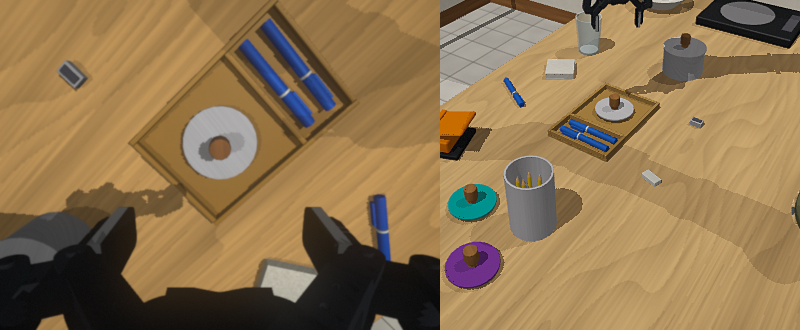

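The lid lies flat and knob up in the wide space, at (220,143) in the left half. The tall tin stands open and the squat tin is still closed. I'm handing the job in.

```bash
python3 -c "
from h import *
ticket.close_job(); print(get_state()['time'])"
```

```text
the job is handed in; nothing more can be done
the job is handed in; nothing more can be done
```

I took the lid off the tall tin and set it down in the middle of the tray's wide space, and the job is handed in. The arm's clock read about 17.6 s at the last check.

- **Set-down:** I lowered the lid in 1 mm steps until it touched, with the force changing by about 7 N. Contact came at tool height 24.6 mm, where I expected 24.8 mm. I then released it and backed straight up.
- **Lid:** It lies level (slope about 0.001), with its top measured at 18.5 mm (18 mm expected) and the knob up. It is centred within about 1.5 mm of the space centre.
- **Tins:** The last pictures show the tall tin standing open with the pencils visible, and the squat tin still closed. I checked their positions only by eye and did not measure them again.
- **Disagreement:** The network's `tray_space` point was really the centre of the whole tray. I used the space centre worked out from the depth image instead.

No check failed.

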